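# Check the quiz board's studs and set its card clamp

## Robot

A 7-joint arm with a two-finger parallel gripper is mounted at the origin on the work surface. World frame = base frame: x ahead of the robot, y to its left, z up, the work surface at z = 0. Lengths are in m, angles in rad, forces in N, time in s.
With the tool pointing down it reaches from about 0.4 to 0.9 m from the base axis. Payload 5.5 kg.
Tool frame: the origin (TCP) lies midway between the tips of the shut fingers; the grasp point (between the pads) lies 19 mm behind it; z points along the fingers, y is the line along which they close (so a half turn about z gives the same grasp; the last joint's range is limited). The gripper opens to 92 mm and grips with 3 to 60 N. Pads are 19 mm wide; open, the fingers measure 130 mm over their backs; the gripper's body (75 mm by 190 mm) begins 47 mm behind the grasp point.
Start: joints at [1.538, 0.501, -0.427, 1.55, 0.221, 1.138, -0.21], TCP at [0.19, -0.622, 0.227] pointing down, gripper open.
Joint ranges: [-2.88, 2.88], [-0.31, 2.03], [-1.54, 1.56], [0.2, 2.42], [-1.41, 4.55], [0.19, 2.02], [-2.57, 2.57]. Speed limits (rad/s): [2.57, 2.57, 3.14, 3.14, 3.14, 3.14, 3.14].

## Interface

Orientations are given as a 3x3 rotation matrix whose columns are the frame's x, y, z axes.
In Python, from bench import get_obs, grab_frame, camera_params, r, search_frame, outline_of gives the robot as it stands. The module is installed in compiled form; this text tells all that it offers.
- The arm moves only by the tool arm_command, never from a script. Its arguments are lists of equal length, an entry for each row: "delta_pos": the shift along the tool's x, y, z in mm, a list of three; "angular": the turn, a rotation vector about the tool's x, y, z in rad, a list of three. A call has 1 to 5 rows; each row is the pose to reach, as a shift and turn from the pose commanded when the call began, along the tool's axes at that moment; what a row does not reach only later rows make up. A row lasts 1/10 s, in which the tool goes at most 50 mm and 8.59 degrees, less where a joint would pass 70% of its speed; a pose out of reach is approached as far as the arm can. A call with a gripper value outside its range is refused whole. "claw" is the closure, from 0 (fully open) to 1 (shut), set as the call begins (left out, the last holds). The fingers move at their own pace and stop on an object; "force" is the grip in N (left out, the last holds). Time passes only in rows, so rows that repeat a pose let the fingers close. It gives the time, the measured TCP pose, the force, the opening and the grip force at its end, in the units of the state.
- get_obs(): the state, without advancing time (a new reading comes with each control period).
- grab_frame(name): name is "side" or "top"; returns the picture (420x560x3 uint8, blue, green, red); there is no depth.
- camera_params(name): a dict with "mtx" (3x3 intrinsics, pixels), "eye" and "attitude" of the camera in the world. Camera axes: x right, y up, looking along -z (the intrinsics and any distortion apply to the point x, -y, -z); pixel columns grow to the right and rows downward; lengths in m; the calibration is good to about 2 mm. A picture is of the moment at which its call begins. camera_params takes no time and is no camera call.
- r.job_done(): hands the job in; it is judged then, once.
Trained networks look in the newest picture that a camera, given by its name, has taken for a name from the list of things; names that differ only in an ending like _2 or _b are one class to them, and where a whole thing is asked for, a point or a joint stands for the part that bears it (a point fixed in the world has none). Each returns a list of dicts, best first, with "confidence" (0 to 1); they miss things now and then, are a little off and sometimes report something else, mostly with a low value. They report only what shows in the picture. A call takes as long as a camera call.
- search_frame(camera, label): "pixel" ([column, row] in pixels, amid what is visible of it).
- outline_of(camera, label): "region" (420x560 bool, what is visible of it) and "pixel" ([column, row] in pixels, amid what is visible of it).
The state is a dict: "time": time; "joint_pos": joint angles; "qd": joint speeds; "joint_torque": joint torques, N m; "position": TCP position; "tool_rot": TCP orientation; "ft_force": force on the tool from outside, world axes, zero at the start; "ft_torque": the same for the moment, N m; "finger_gap": finger opening in m; "grasp_force": force on a finger pad.
Only numpy, scipy, OpenCV 4.12 (cv2) and the standard library are available. Lean on these libraries where they do the work, as an engineer would, in place of code of your own. Each camera call takes 0.05 s, during which the arm holds its last target. There are 200 camera calls.

## Task

Check the electric quiz board: take the wand from its wooden stand, press its tip down on each of the three brass studs in turn so that each one dips, beginning with the stud nearest the stand and working across, then put the wand back upright, fully home in its stand, and let go of it. Then turn the thumbscrew of the card clamp clockwise (seen from above) until it seats, back it off a quarter turn so that a card can slide under, and finish still gripping the screw there, keeping it at that setting. Leave the other things on the shelf where they are.

Things in the scene. Friction and masses are not known exactly. Their poses are not given: they have to be found in the camera images.
- board: The quiz board: a flat plywood panel 160 (its x) x 240 (its y) x 20 mm thick, fixed to the shelf. Origin at the centre of its underside, z up; its -x edge faces roughly towards the robot. The three studs stand in a row along its y near the -x edge; the card clamp, an aluminium bar 22 x 214 mm whose top is 41 mm above the shelf, runs along its y at x = +35 mm, with the thumbscrew in its middle.
- top_left (a point): Centre of the flat top of the brass stud at the board's +y end (board x = -45, y = +70 mm), 28 mm above the shelf when up. Round, 20 mm across, stands 8 mm proud of the panel; sprung, goes down 5 mm, 3 N when fully down. It counts as dipped from 1.5 mm.
- top_mid (a point): Centre of the top of the middle brass stud (board x = -45, y = 0 mm); as the left one.
- top_right (a point): Centre of the top of the brass stud at the board's -y end (board x = -45, y = -70 mm); as the left one.
- stud_left (a joint): Downward travel of the +y stud, m: 0 up, 0.005 fully down.
- stud_mid (a joint): Downward travel of the middle stud, m.
- stud_right (a joint): Downward travel of the -y stud, m.
- screw_grip (a point): Centre of the flat steel wing of the thumbscrew, on its upright axis, 70 mm above the shelf (board x = +35, y = 0 mm). The wing is 34 mm long, 10 mm thick and 30 mm tall (55 to 85 mm above the shelf). This point's x axis lies along the wing's length and turns with it, z up. The screw does not rise or sink as it turns.
- screw (a joint): Turn of the thumbscrew, rad: 0 = seated (rigid stop, wing along the board's x), growing as it is backed off anticlockwise seen from above; 1.57 is a quarter turn off. It can go to 2.4. Starts 0.5 to 1.2 off its seat. Friction torque about 0.04 N m; stays where it is left.
- stand_mouth (a point): Centre of the mouth of the hole in the wand's stand, on its top face 70 mm above the shelf. The stand is a fixed wooden block 56 x 56 x 70 mm with one upright hole 17 mm wide and 66 mm deep; it stands either to the left (+y) or right (-y) of the board.
- wand_grip (a point): The wand, about 50 g, starts upright in the stand. This point is on its axis 96 mm above its tip, the height to grip. From the tip up: a steel rod 12 mm across and 60 mm long (tapered to 6 mm over the last 10 mm), a black collar 28 mm across and 5 mm thick that rests on the stand's top, and a round black handle 18 mm across and 56 mm long (top 121 mm above the tip). z runs along the wand from tip to handle.
- wand_tip (a point): The wand's tip, the centre of its flat 6 mm end; 10 mm above the shelf when the wand is home in the stand. z along the wand to the handle.
- wand: The wand as a whole; origin at its tip.
- dice_cup: Black plastic dice cup, 74 mm across, 90 mm tall, on the side of the board opposite the stand; leave alone. Origin under its centre.
- marble_jar: Glass marble jar with a steel screw cap, 76 mm across, 120 mm tall, beyond the board; leave alone. Origin under its centre.
- tin: Aluminium tin with a latch, 113 x 163 x 62 mm, beyond the board; leave alone. Origin under its centre.
- timer: Yellow round game timer with a toggle, 68 mm across, 38 mm tall, beyond the board; leave alone. Origin under its centre.

How it is judged:
On the way, in this order (a step that is already met when the one before it is completed fails the run):
1. the wand's tip presses down the stud nearest the stand (((y of stand_mouth in the frame of board above 0 m and (value of joint stud_left above 0.0015 m and horizontal distance between wand_tip and top_left below 0.01 m and contact force between wand and stud_left above 0.3 N)) or (y of stand_mouth in the frame of board below 0 m and (value of joint stud_right above 0.0015 m and horizontal distance between wand_tip and top_right below 0.01 m and contact force between wand and stud_right above 0.3 N)))), for 0.1 s.
2. then the middle stud (value of joint stud_mid above 0.0015 m and horizontal distance between wand_tip and top_mid below 0.01 m and contact force between wand and stud_mid above 0.3 N), for 0.1 s.
3. then the stud farthest from the stand (((y of stand_mouth in the frame of board above 0 m and (value of joint stud_right above 0.0015 m and horizontal distance between wand_tip and top_right below 0.01 m and contact force between wand and stud_right above 0.3 N)) or (y of stand_mouth in the frame of board below 0 m and (value of joint stud_left above 0.0015 m and horizontal distance between wand_tip and top_left below 0.01 m and contact force between wand and stud_left above 0.3 N)))), for 0.1 s.
4. the wand is back home in the stand, let go (horizontal distance between wand_tip and stand_mouth below 0.007 m and height (world z) of wand_tip between 0.005 and 0.015 m and angle between wand_tip's own z axis and vertical below 0.1 rad and contact force between the fingers and wand below 0.05 N and linear speed of wand below 0.03 m/s), for 0.2 s.
5. the thumbscrew is turned home on its seat by the fingers (value of joint screw below 0.05 rad and contact force between the fingers and screw above 0.5 N), for 0.1 s.
At the end, for the whole second after the job is handed in: Thumbscrew at rest 1.57 rad (within 0.26) off its seat, gripped with over 1 N; wand untouched, upright (within 0.1 rad) and home in the stand (tip 5 to 15 mm above the shelf, within 7 mm of the hole axis); cup, jar, tin and timer within 30 mm of their starts (all of step 4 and value of joint screw between 1.31 and 1.83 rad and contact force between the fingers and screw above 1 N and velocity of joint screw between -0.1 and 0.1 rad/s and distance of each of dice_cup, marble_jar, tin, timer from where it was at the start of the episode below 0.03 m); the arm keeps its last pose, push and grip.
It fails at once if the dice cup is pushed over or out of its place (distance of dice_cup from where it was at the start of the episode above 0.03 m or angle between dice_cup's own z axis and vertical above 0.4 rad).
It fails at once if the marble jar is pushed over or out of its place (distance of marble_jar from where it was at the start of the episode above 0.03 m or angle between marble_jar's own z axis and vertical above 0.4 rad).
It fails at once if the tin is pushed over or out of its place (distance of tin from where it was at the start of the episode above 0.03 m or angle between tin's own z axis and vertical above 0.4 rad).
It fails at once if the timer is pushed over or out of its place (distance of timer from where it was at the start of the episode above 0.03 m or angle between timer's own z axis and vertical above 0.4 rad).
It also fails if it takes over 69 s, if anything falls off the work surface, if the arm or the gripper's body presses on something with over 40 N, if the wrist force passes 120 N, or if a joint passes its speed limit or range.

## Working session

There is one attempt and no reset: what is moved stays moved. The work goes in short steps, Python scripts to look and compute and a tool call to move; the robot and the scene stay as the last step left them, time stands still between calls to the robot, and variables do not carry over. Pictures are saved under pics/ and viewed, at most 10 in all, crops included, and the job is handed in when it is done.

Besides the shell and the picture viewer there is one more tool, called after "Request:" as a command line: name --argument value ..., lists and objects as JSON in quotes. arm_command: Moves the arm, as the interface text tells. Its arguments: {"type":"object","properties":{"delta_pos":{"type":"array"},"angular":{"type":"array"},"claw":{"type":"number"},"force":{"type":"number"}},"required":["delta_pos","angular"]}

```bash
mkdir -p pics; cat > h.py <<'E'
import numpy as np, cv2
from bench import *
def cam(n):
    p=camera_params(n); return np.array(p["mtx"]),np.array(p["eye"]),np.array(p["attitude"]),p
def ray(n,px):
    K,e,R,_=cam(n); d=np.linalg.inv(K)@np.array([px[0],px[1],1.]); d=R@np.array([d[0],-d[1],-d[2]]); return e,d/np.linalg.norm(d)
def atz(n,px,z):
    e,d=ray(n,px); return e+d*(z-e[2])/d[2]
def tri(a,b):
    A=0;B=0
    for n,px in (("side",a),("top",b)):
        e,d=ray(n,px); M=np.eye(3)-np.outer(d,d); A=A+M; B=B+M@e
    return np.linalg.solve(A,B)
def proj(n,X):
    K,e,R,_=cam(n); c=R.T@(np.array(X)-e); v=K@np.array([c[0],-c[1],-c[2]]); return v[:2]/v[2]
E
python3 - <<'E'
from h import *
np.set_printoptions(precision=4,suppress=True)
for n in("side","top"):
    print(camera_params(n)); cv2.imwrite(f"pics/{n}0.png",grab_frame(n))
    for l in("board","top_left","top_mid","top_right","screw_grip","stand_mouth","wand_grip","wand_tip","wand","dice_cup"):
        print(n,l,[(np.round(x["pixel"],1).tolist(),round(float(x["confidence"]),2)) for x in search_frame(n,l)[:4]])
o=get_obs();print(o["time"],o["position"],o["tool_rot"],o["finger_gap"])
E
```

```text
{'mtx': array([[381.2914,   0.    , 281.1079],
       [  0.    , 381.2914, 203.0528],
       [  0.    ,   0.    ,   1.    ]]), 'eye': array([ 0.1249, -0.5231,  0.5804]), 'attitude': array([[ 0.7209,  0.396 , -0.5688],
       [-0.6931,  0.4058, -0.5958],
       [-0.0052,  0.8237,  0.567 ]])}
side board [([270.1, 254.8], 0.77)]
side top_left [([233.1, 243.1], 0.63)]
side top_mid [([251.1, 259.9], 0.43)]
side top_right [([280.4, 231.6], 0.67), ([273.4, 281.0], 0.53)]
side screw_grip [([278.6, 231.3], 0.47)]
side stand_mouth [([332.9, 323.3], 0.66), ([230.7, 243.4], 0.2)]
side wand_grip [([339.3, 301.1], 0.76)]
side wand_tip [([340.7, 293.6], 0.97), ([176.8, 179.7], 0.52), ([337.3, 207.8], 0.4)]
side wand [([340.2, 299.7], 0.91)]
side dice_cup [([175.0, 180.0], 0.9), ([335.4, 323.4], 0.51)]
{'mtx': array([[530.8163,   0.    , 281.8202],
       [  0.    , 530.8163, 214.7764],
       [  0.    ,   0.    ,   1.    ]]), 'eye': array([ 0.5221, -0.0142,  1.2884]), 'attitude': array([[ 0.0042,  0.9971, -0.076 ],
       [-1.    ,  0.0041, -0.0008],
       [-0.0005,  0.076 ,  0.9971]])}
top board [([300.4, 249.2], 0.75), ([139.0, 246.2], 0.69)]
top top_left []
top top_mid [([298.0, 270.3], 0.39)]
top top_right [([325.8, 272.5], 0.44), ([264.4, 266.0], 0.43)]
top screw_grip []
top stand_mouth [([392.8, 265.0], 0.58)]
top wand_grip [([398.4, 271.0], 0.69), ([383.6, 163.7], 0.45)]
top wand_tip [([398.1, 270.9], 0.62), ([295.2, 267.6], 0.17)]
top wand []
top dice_cup [([139.9, 250.1], 0.9)]
1.1 [ 0.1895 -0.6218  0.2267] [[ 0.9566  0.2915  0.    ]
 [ 0.2915 -0.9566 -0.    ]
 [ 0.      0.     -1.    ]] 0.09148352288047935
```

```bash
python3 - <<'E'
import cv2,numpy as np
a=cv2.imread("pics/side0.png")[160:360,130:400];b=cv2.imread("pics/top0.png")[200:320,110:430]
cv2.imwrite("pics/c0.png",cv2.resize(a,None,fx=2.9,fy=2.9,interpolation=2));cv2.imwrite("pics/c1.png",cv2.resize(b,None,fx=2.5,fy=2.5,interpolation=2))
E
```

```text
(no output)
```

View pics/c0.png

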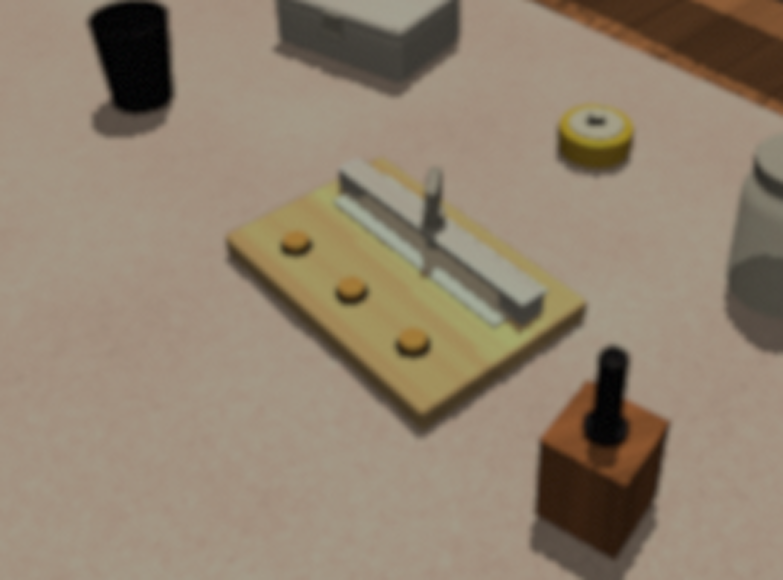

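View pics/c1.png

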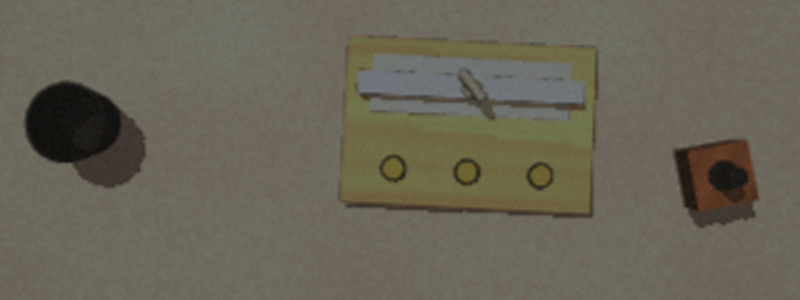

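The side crop shows the stand with the black wand at about (339,300) full-frame px, to the right (-y) of the board. The studs are at about (232,243), (251,259) and (272,278). The top crop shows the studs at (267,267), (297,268) and (326,270), the wing at about (299,233) and the stand at (397,270).

```bash
python3 - <<'E'
from h import *
np.set_printoptions(precision=4,suppress=True)
S={"left":(231.7,243.1),"mid":(251,259.3),"right":(272.4,277.6)}
T={"left":(267.2,267.2),"mid":(296.8,268.4),"right":(326,270.2)}
ref={}
for k in S:
    out=[]
    for n,D in(("side",S),("top",T)):
        im=cv2.imread(f"pics/{n}0.png"); hsv=cv2.cvtColor(im,cv2.COLOR_BGR2HSV)
        c=np.array(D[k]); rr=8 if n=="side" else 7
        yy,xx=np.mgrid[0:420,0:560]; near=(abs(xx-c[0])<rr)&(abs(yy-c[1])<rr)
        if n=="side": m=near&(hsv[...,0]<19)&(hsv[...,1]>150)&(hsv[...,2]>100); z=.028
        else: 
            m=near&(im.sum(2)<np.percentile(im[near].sum(1),35)); z=.022
        p=np.array([xx[m].mean(),yy[m].mean()]); out.append(p); print(k,n,c,p,m.sum(),"atz",atz(n,p,z),atz(n,c,.028))
    print("  tri",tri(S[k],T[k]))
# board corners, top camera z=.02
for c in((347,36),(597,46),(592,214),(341,204)):
    print("corner top",atz("top",(110+c[0]/2.5,200+c[1]/2.5),.02))
for c in((228,238),(422,418),(586,306)):
    print("corner side",atz("side",(130+c[0]/2.9,160+c[1]/2.9),.02))
for n in("side","top"):
    grab_frame(n)
    for l in("wand","stand_mouth","screw_grip"):
        for x in outline_of(n,l)[:2]:
            m=np.array(x["region"]).astype(np.uint8); r_=cv2.minAreaRect(cv2.findNonZero(m)) if m.sum() else None
            print(n,l,x["confidence"],x["pixel"],m.sum(),r_)
# wand: handle top / collar
print("handle top side z.131",atz("side",(130+613/2.9,160+355/2.9),.131),"collar side .075",atz("side",(130+606/2.9,160+424/2.9),.075))
for n in("side","top"):
    im=cv2.imread(f"pics/{n}0.png"); g=im.max(2); yy,xx=np.mgrid[0:420,0:560]
    box=(abs(xx-340)<14)&(yy>276)&(yy<318) if n=="side" else (abs(xx-401)<12)&(abs(yy-270)<10)
    m=(g<38)&box; print(n,"dark",m.sum(),xx[m].min(),xx[m].max(),yy[m].min(),yy[m].max(),xx[m].mean(),yy[m].mean())
    ys=[ (y,xx[y][m[y]].min(),xx[y][m[y]].max()) for y in range(420) if m[y].any()]; print(ys)
for c in((540,438),(592,386),(668,425),(628,482)): print("stand top side",atz("side",(130+c[0]/2.9,160+c[1]/2.9),.07))
for c in((689,146),(745,140),(757,199),(698,208)): print("stand top top",atz("top",(110+c[0]/2.5,200+c[1]/2.5),.07))
print("wing top .085", atz("side",(130+434/2.9,160+176/2.9),.085), "tip a",atz("top",(110+461/2.5,200+70/2.5),.085),"b",atz("top",(110+483/2.5,200+98/2.5),.085))
E
```

```text
left side [231.7 243.1] [230.7222 242.3889] 18 atz [0.4919 0.0245 0.028 ] [0.4919 0.021  0.028 ]
left top [267.2 267.2] [266.8806 266.8806] 67 atz [0.4943 0.0217 0.022 ] [0.4937 0.0208 0.028 ]
  tri [0.4931 0.0213 0.0272]
mid side [251.  259.3] [249.7273 258.0909] 11 atz [ 0.4894 -0.0441  0.028 ] [ 0.4889 -0.0489  0.028 ]
mid top [296.8 268.4] [296.2899 268.1159] 69 atz [ 0.4917 -0.0481  0.022 ] [ 0.4912 -0.0492  0.028 ]
  tri [ 0.4904 -0.0486  0.027 ]
right side [272.4 277.6] [nan nan] 0 atz [nan nan nan] [ 0.4853 -0.1191  0.028 ]
right top [326.  270.2] [325.4219 269.9219] 64 atz [ 0.4877 -0.1173  0.022 ] [ 0.4873 -0.1182  0.028 ]
  tri [ 0.4869 -0.118   0.0261]
corner top [0.6193 0.0659 0.02  ]
corner top [ 0.6107 -0.1737  0.02  ]
corner top [ 0.4509 -0.1681  0.02  ]
corner top [0.4593 0.0702 0.02  ]
corner side [0.462  0.0682 0.02  ]
corner side [ 0.4483 -0.1674  0.02  ]
corner side [ 0.6036 -0.1747  0.02  ]
side wand 0.79 [340.4, 298.7] 414 ((339.0, 297.0), (34.0, 16.0), 90.0)
side stand_mouth 0.95 [335.7, 324.8] 1726 ((336.10003662109375, 321.3000183105469), (45.16857147216797,
[... 2230 characters left out ...]
408)), (271, np.int64(394), np.int64(408)), (272, np.int64(394), np.int64(408)), (273, np.int64(395), np.int64(407)), (274, np.int64(396), np.int64(406)), (275, np.int64(397), np.int64(402))]
stand top side [ 0.4582 -0.2572  0.07  ]
stand top side [ 0.5102 -0.2528  0.07  ]
stand top side [ 0.5189 -0.3028  0.07  ]
stand top side [ 0.4704 -0.3114  0.07  ]
stand top top [ 0.5158 -0.2511  0.07  ]
stand top top [ 0.5215 -0.3024  0.07  ]
stand top top [ 0.4679 -0.3126  0.07  ]
stand top top [ 0.4595 -0.2587  0.07  ]
wing top .085 [ 0.5733 -0.0484  0.085 ] tip a [ 0.5838 -0.042   0.085 ] b [ 0.5585 -0.062   0.085 ]<stdin>:15: RuntimeWarning: Mean of empty slice.
  ret = ret.dtype.type(ret / rcount)
```

Request:
arm_command --delta_pos '[[38,-24,0],[77,-48,0],[116,-72,0],[155,-96,0],[193,-120,0]]' --angular '[[0,0,0],[0,0,0],[0,0,0],[0,0,0],[0,0,0]]' --claw 0.3 --force 25

```text
time: 2.0
position: [0.3403, -0.4493, 0.227]
tool_rot: [[0.957, 0.291, 0.0], [0.291, -0.957, -0.001], [0.0, 0.001, -1.0]]
ft_force: [0.3, -0.7, -0.8]
finger_gap: 0.0651
grasp_force: 0.0
```

Request:
arm_command --delta_pos '[[38,-24,0],[77,-48,0],[116,-72,0],[155,-96,0],[193,-120,0]]' --angular '[[0,0,0],[0,0,0],[0,0,0],[0,0,0],[0,0,0]]'

```text
time: 2.5
position: [0.4899, -0.2782, 0.2271]
tool_rot: [[0.957, 0.291, 0.001], [0.291, -0.957, -0.001], [0.0, 0.001, -1.0]]
ft_force: [0.4, -1.0, -0.2]
finger_gap: 0.0644
grasp_force: 0.0
```

Request:
arm_command --delta_pos '[[0,0,0],[0,0,0]]' --angular '[[0,0,0],[0,0,0]]'

```text
time: 2.7
position: [0.4897, -0.2783, 0.2269]
tool_rot: [[0.956, 0.295, 0.0], [0.295, -0.956, -0.0], [0.0, 0.0, -1.0]]
ft_force: [0.0, 0.0, -0.8]
finger_gap: 0.0643
grasp_force: 0.0
```

```bash
cat >> h.py <<'E'
np.set_printoptions(precision=4,suppress=True)
def to(X,yaw=None):
    o=get_obs(); R=np.array(o["tool_rot"]); p=np.array(o["position"])
    y=np.arctan2(R[1,0],R[0,0])
    print("t",o["time"],"pos",p,"yaw",y,"tilt",R[:,2],"q",np.array(o["joint_pos"]),"gap",o["finger_gap"],o["grasp_force"],"F",np.array(o["ft_force"]))
    print("delta tool mm",R.T@(np.array(X)-p)*1e3, "turn z", None if yaw is None else -(yaw-y))
    return R
E
python3 - <<'E'
from h import *
to([.490,-.280,.087])
for n in("side","top"): cv2.imwrite(f"pics/{n}1.png",grab_frame(n))
a=cv2.imread("pics/side1.png")[180:380,230:430];b=cv2.imread("pics/top1.png")[200:350,320:480]
cv2.imwrite("pics/c2.png",np.hstack([cv2.resize(a,(400,400),interpolation=2),cv2.resize(b,(400,400),interpolation=2)]))
E
```

```text
t 2.7 pos [ 0.4897 -0.2783  0.2269] yaw 0.2994425429269349 tilt [ 0.0003 -0.0001 -1.    ] q [ 0.9499  0.372  -0.6011  1.7688  0.2361  1.0731 -1.0043] gap 0.06430837560727966 0.0 F [ 0.0278  0.0037 -0.7973]
delta tool mm [ -0.2035   1.7179 139.8687] turn z None
```

View pics/c2.png

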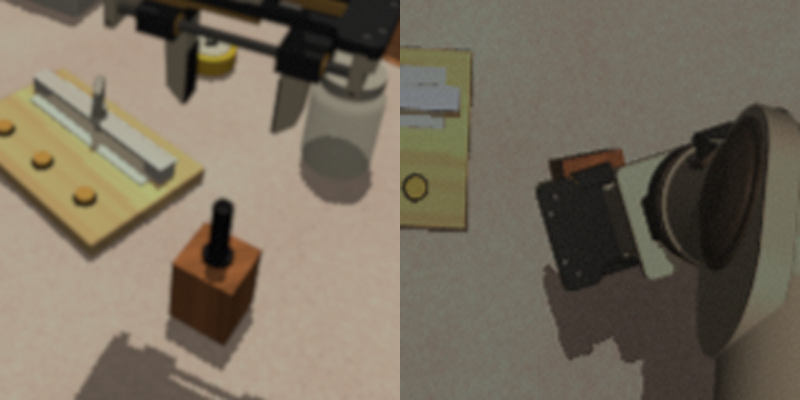

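The side view shows the open fingers around (318,225)-(370,245) full px, straight over the wand (341,290), and nothing has been disturbed. I'll descend.

Request:
arm_command --delta_pos '[[0,2,35],[0,2,70],[0,2,105],[0,2,130],[0,2,140]]' --angular '[[0,0,0],[0,0,0],[0,0,0],[0,0,0],[0,0,0]]'

```text
time: 3.3
position: [0.4862, -0.2828, 0.0839]
tool_rot: [[0.958, 0.288, -0.005], [0.288, -0.958, 0.002], [-0.004, -0.003, -1.0]]
ft_force: [-1.3, 0.2, -0.0]
finger_gap: 0.0644
grasp_force: 0.0
```

Request:
arm_command --delta_pos '[[0,0,0],[0,0,0],[0,0,0],[0,0,0],[0,0,0]]' --angular '[[0,0,0],[0,0,0],[0,0,0],[0,0,0],[0,0,0]]' --claw 1 --force 12

```text
time: 3.8
position: [0.4899, -0.282, 0.0877]
tool_rot: [[0.957, 0.291, 0.001], [0.291, -0.957, -0.001], [0.001, 0.001, -1.0]]
ft_force: [0.0, 0.1, -0.1]
finger_gap: 0.0289
grasp_force: 0.0
```

Request:
arm_command --delta_pos '[[0,0,0],[0,0,0],[0,0,0],[0,0,0],[0,0,0]]' --angular '[[0,0,0],[0,0,0],[0,0,0],[0,0,0],[0,0,0]]'

```text
time: 4.3
position: [0.4896, -0.2816, 0.0871]
tool_rot: [[0.957, 0.292, 0.0], [0.292, -0.957, -0.0], [0.0, 0.0, -1.0]]
ft_force: [-1.4, 0.3, 4.9]
finger_gap: 0.0176
grasp_force: 12.0
```

Request:
arm_command --delta_pos '[[0,0,-10],[0,0,-30],[0,0,-55],[0,0,-80],[0,0,-90]]' --angular '[[0,0,0],[0,0,0],[0,0,0],[0,0,0],[0,0,0]]' --force 20

```text
time: 4.8
position: [0.4907, -0.282, 0.1793]
tool_rot: [[0.957, 0.292, 0.003], [0.292, -0.957, -0.002], [0.002, 0.003, -1.0]]
ft_force: [0.8, -0.7, -0.9]
finger_gap: 0.0178
grasp_force: 20.0
```

Request:
arm_command --delta_pos '[[0,0,0],[0,0,0],[0,0,0]]' --angular '[[0,0,0],[0,0,0],[0,0,0]]'

```text
time: 5.1
position: [0.4884, -0.2812, 0.1753]
tool_rot: [[0.957, 0.291, -0.002], [0.291, -0.957, 0.001], [-0.002, -0.002, -1.0]]
ft_force: [0.4, 0.3, 0.4]
finger_gap: 0.0177
grasp_force: 20.0
```

```bash
python3 - <<'E'
from h import *
to([.4869,-.118,.125],.297)
P=np.array(get_obs()["position"])
cv2.imwrite("pics/side2.png",grab_frame("side")); cv2.imwrite("pics/top2.png",grab_frame("top"))
print("expected tip px",proj("side",P+[0,0,-.077]),"grip",proj("side",P+[0,0,.019]),"axis top of handle",proj("side",P+[0,0,.044]))
for l in("wand","wand_tip"): print(l,[(x["pixel"],x["confidence"]) for x in search_frame("side",l)[:3]])
c=proj("side",P+[0,0,-.03]).astype(int); print(c)
a=cv2.imread("pics/side2.png")[c[1]-60:c[1]+60,c[0]-60:c[0]+60]
cv2.imwrite("pics/c3.png",cv2.resize(a,(600,600),interpolation=2))
E
```

```text
t 5.1 pos [ 0.4884 -0.2812  0.1753] yaw 0.2957745154852404 tilt [-0.0021  0.0013 -1.    ] q [ 0.9344  0.4338 -0.5812  1.8148  0.2813  0.9786 -1.0387] gap 0.017710959886870287 19.99808818101883 F [0.3612 0.3276 0.4035]
delta tool mm [  46.2547 -156.4364   50.5173] turn z -0.0012254845147595672
expected tip px [340.2807 297.747 ] grip [345.602  253.8795] axis top of handle [347.1589 241.0451]
wand [([342.6, 268.5], 0.98)]
wand_tip [([344.2, 264.6], 0.58)]
[342 277]
```

View pics/c3.png

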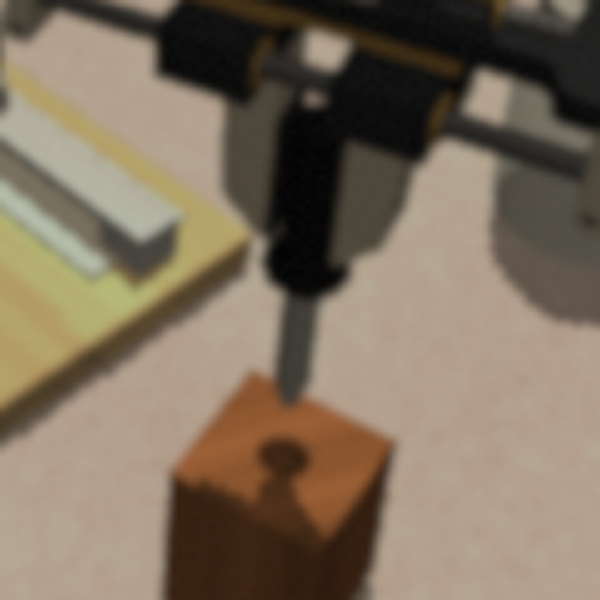

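The crop shows the wand held upright. Its tip is at px (339.8,297.4) against (340.3,297.7) expected, with the hole below it at (338.6,308). The tip therefore sits 77 mm under the TCP. Next is the right stud.

Request:
arm_command --delta_pos '[[11,-39,0],[23,-78,10],[35,-117,30],[46,-156,50],[46,-156,50]]' --angular '[[0,0,0],[0,0,0],[0,0,0],[0,0,0],[0,0,0]]'

```text
time: 5.8
position: [0.4857, -0.1115, 0.1245]
tool_rot: [[0.954, 0.301, -0.004], [0.301, -0.954, 0.004], [-0.003, -0.005, -1.0]]
ft_force: [-0.1, 0.2, -0.3]
finger_gap: 0.0175
grasp_force: 20.0
```

Request:
arm_command --delta_pos '[[0,0,0],[0,0,0],[0,0,0]]' --angular '[[0,0,0],[0,0,0],[0,0,0]]'

```text
time: 6.1
position: [0.4883, -0.1205, 0.1271]
tool_rot: [[0.957, 0.289, 0.001], [0.289, -0.957, -0.001], [0.001, 0.001, -1.0]]
ft_force: [-0.6, -0.3, -0.0]
finger_gap: 0.0176
grasp_force: 20.0
```

```bash
python3 - <<'E'
from h import *
to([.4869,-.118,.1015])
P=np.array(get_obs()["position"])
cv2.imwrite("pics/side3.png",grab_frame("side"))
print("expected tip px",proj("side",P+[0,0,-.077]))
print("hole",atz("side",(338.6,308),.07))
a=cv2.imread("pics/side3.png")[215:315,220:320]
cv2.imwrite("pics/c4.png",cv2.resize(a,(500,500),interpolation=2))
E
```

```text
t 6.1 pos [ 0.4883 -0.1205  0.1271] yaw 0.29335712898852223 tilt [ 0.0009 -0.0007 -1.    ] q [ 0.7033  0.4073 -0.6186  1.998   0.3173  0.8302 -1.3709] gap 0.017577813823033476 19.99761611223221 F [-0.5798 -0.3105 -0.0083]
delta tool mm [-0.6595 -2.8663 25.5917] turn z None
expected tip px [273.8463 269.1526]
hole [ 0.4901 -0.2792  0.07  ]
```

View pics/c4.png

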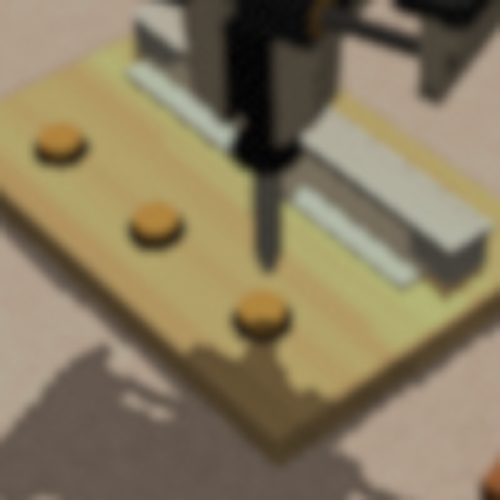

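Tip is at px (273.4,269), directly above the right stud (272.5,278), as predicted.

Request:
arm_command --delta_pos '[[0,-2,10],[0,-2,20],[0,-2,26],[0,-2,26],[0,-2,26]]' --angular '[[0,0,0],[0,0,0],[0,0,0],[0,0,0],[0,0,0]]'

```text
time: 6.65
position: [0.4872, -0.1173, 0.1004]
tool_rot: [[0.957, 0.291, -0.001], [0.291, -0.957, -0.0], [-0.001, -0.0, -1.0]]
ft_force: [-0.1, -0.8, 2.4]
finger_gap: 0.0173
grasp_force: 20.0
```

Request:
arm_command --delta_pos '[[0,0,0],[0,0,0],[0,0,0]]' --angular '[[0,0,0],[0,0,0],[0,0,0]]'

```text
time: 6.95
position: [0.4872, -0.1172, 0.1007]
tool_rot: [[0.957, 0.291, -0.0], [0.291, -0.957, -0.0], [-0.0, 0.0, -1.0]]
ft_force: [-1.4, -0.5, 2.3]
finger_gap: 0.0175
grasp_force: 20.0
```

```bash
python3 - <<'E'
from h import *
to([.4904,-.0486,.1015])
cv2.imwrite("pics/side4.png",grab_frame("side"))
a=cv2.imread("pics/side4.png")[215:315,220:320]
cv2.imwrite("pics/c5.png",cv2.resize(a,(500,500),interpolation=2))
E
```

```text
t 6.95 pos [ 0.4872 -0.1172  0.1007] yaw 0.2957237864359517 tilt [-0.0002 -0.0002 -1.    ] q [ 0.6773  0.4469 -0.5977  2.0183  0.3541  0.7783 -1.4058] gap 0.017451573587591963 20.00000149011612 F [-1.3814 -0.4932  2.3454]
delta tool mm [ 23.0897 -64.6711  -0.8045] turn z None
```

View pics/c5.png

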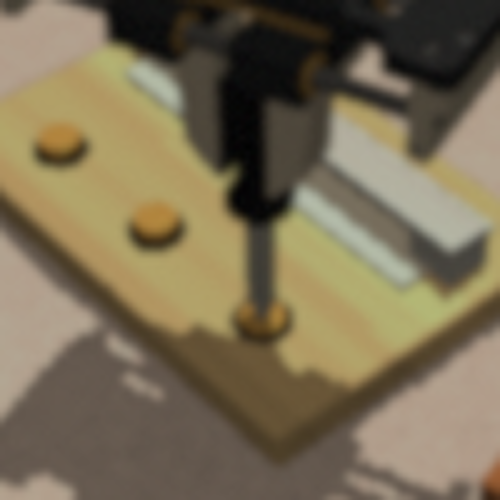

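The tip sits centred on the right stud (272,279), which is dipped with 2.3 N. I'll do the middle stud, then the left.

Request:
arm_command --delta_pos '[[0,0,-12],[0,0,-20],[8,-22,-20],[16,-44,-20],[23,-65,-20]]' --angular '[[0,0,0],[0,0,0],[0,0,0],[0,0,0],[0,0,0]]'

```text
time: 7.5
position: [0.4908, -0.0471, 0.1217]
tool_rot: [[0.957, 0.291, 0.001], [0.291, -0.957, 0.0], [0.001, 0.0, -1.0]]
ft_force: [0.0, -1.0, -0.8]
finger_gap: 0.0176
grasp_force: 20.0
```

Request:
arm_command --delta_pos '[[0,0,0],[0,0,0],[0,0,10],[0,0,20],[0,0,20]]' --angular '[[0,0,0],[0,0,0],[0,0,0],[0,0,0],[0,0,0]]'

```text
time: 8.0
position: [0.4909, -0.0493, 0.1]
tool_rot: [[0.957, 0.29, 0.001], [0.29, -0.957, -0.0], [0.001, 0.0, -1.0]]
ft_force: [1.1, -0.7, 1.7]
finger_gap: 0.0173
grasp_force: 20.0
```

Request:
arm_command --delta_pos '[[0,0,0],[0,0,0],[0,0,0]]' --angular '[[0,0,0],[0,0,0],[0,0,0]]'

```text
time: 8.3
position: [0.4904, -0.0487, 0.1006]
tool_rot: [[0.957, 0.291, 0.0], [0.291, -0.957, -0.0], [-0.0, 0.0, -1.0]]
ft_force: [0.5, -1.9, 1.9]
finger_gap: 0.0177
grasp_force: 20.0
```

```bash
python3 - <<'E'
from h import *
to([.4931,.0213,.1007])
E
```

```text
t 8.3 pos [ 0.4904 -0.0487  0.1006] yaw 0.2951033641821295 tilt [ 0.0001 -0.0003 -1.    ] q [ 0.5585  0.4382 -0.617   2.0373  0.36    0.7722 -1.5515] gap 0.017708145892278853 20.00252366065979 F [ 0.4974 -1.8885  1.9455]
delta tool mm [ 22.8998 -66.2091  -0.1148] turn z None
```

Request:
arm_command --delta_pos '[[0,0,-12],[0,0,-20],[8,-22,-20],[16,-44,-20],[23,-66,-20]]' --angular '[[0,0,0],[0,0,0],[0,0,0],[0,0,0],[0,0,0]]'

```text
time: 8.8
position: [0.4931, 0.0225, 0.1215]
tool_rot: [[0.957, 0.291, 0.0], [0.291, -0.957, 0.0], [0.0, 0.0, -1.0]]
ft_force: [-0.3, 0.5, -0.3]
finger_gap: 0.0175
grasp_force: 20.0
```

Request:
arm_command --delta_pos '[[0,0,0],[0,0,0],[0,0,10],[0,0,20],[0,0,20]]' --angular '[[0,0,0],[0,0,0],[0,0,0],[0,0,0],[0,0,0]]'

```text
time: 9.3
position: [0.4936, 0.0206, 0.1]
tool_rot: [[0.957, 0.29, 0.0], [0.29, -0.957, -0.0], [0.0, 0.0, -1.0]]
ft_force: [0.2, -1.1, 3.0]
finger_gap: 0.0176
grasp_force: 20.0
```

Request:
arm_command --delta_pos '[[0,0,0],[0,0,0],[0,0,0]]' --angular '[[0,0,0],[0,0,0],[0,0,0]]'

```text
time: 9.6
position: [0.4932, 0.0211, 0.1006]
tool_rot: [[0.957, 0.291, -0.0], [0.291, -0.957, -0.0], [-0.0, 0.0, -1.0]]
ft_force: [1.0, -2.1, 2.2]
finger_gap: 0.0174
grasp_force: 20.0
```

```bash
python3 - <<'E'
from h import *
to([.490,-.281,.177],.2955)
E
```

```text
t 9.6 pos [0.4932 0.0211 0.1006] yaw 0.2950751593845786 tilt [-0.     -0.0003 -1.    ] q [ 0.429   0.4435 -0.6328  2.035   0.3712  0.7761 -1.7028] gap 0.017351038408524203 20.00356525182724 F [ 0.9815 -2.1344  2.2243]
delta tool mm [-90.9152 288.1439 -76.3214] turn z -0.0004248406154213624
```

Request:
arm_command --delta_pos '[[0,0,-30],[-10,32,-60],[-22,70,-80],[-36,115,-80],[-50,160,-80]]' --angular '[[0,0,0],[0,0,0],[0,0,0],[0,0,0],[0,0,0]]'

```text
time: 10.1
position: [0.4917, -0.1471, 0.1813]
tool_rot: [[0.956, 0.293, 0.001], [0.293, -0.956, -0.0], [0.001, 0.0, -1.0]]
ft_force: [0.4, 0.3, -2.0]
finger_gap: 0.0176
grasp_force: 20.0
```

Request:
arm_command --delta_pos '[[-14,43,0],[-28,86,0],[-41,128,0],[-41,128,0],[-41,128,0]]' --angular '[[0,0,0],[0,0,0],[0,0,0],[0,0,0],[0,0,0]]'

```text
time: 10.6
position: [0.4889, -0.2808, 0.1797]
tool_rot: [[0.957, 0.289, -0.001], [0.289, -0.957, 0.002], [-0.001, -0.002, -1.0]]
ft_force: [0.1, 0.4, -0.2]
finger_gap: 0.0176
grasp_force: 20.0
```

Request:
arm_command --delta_pos '[[0,0,0],[0,0,0],[0,0,0],[0,0,0]]' --angular '[[0,0,0],[0,0,0],[0,0,0],[0,0,0]]'

```text
time: 11.0
position: [0.4903, -0.2793, 0.1809]
tool_rot: [[0.956, 0.293, 0.0], [0.293, -0.956, -0.0], [0.0, 0.0, -1.0]]
ft_force: [0.0, -0.1, -0.4]
finger_gap: 0.0177
grasp_force: 20.0
```

```bash
python3 - <<'E'
from h import *
to([.490,-.2808,.153],.2955)
P=np.array(get_obs()["position"])
cv2.imwrite("pics/side5.png",grab_frame("side"))
print("expected tip px",proj("side",P+[0,0,-.077]),"hole for grip pose",proj("side",[.4896,-.2816,.07]))
a=cv2.imread("pics/side5.png")[260:340,300:380]
cv2.imwrite("pics/c6.png",cv2.resize(a,(560,560),interpolation=2))
E
```

```text
t 11.0 pos [ 0.4903 -0.2793  0.1809] yaw 0.2974994688380396 tilt [ 0.0001 -0.     -1.    ] q [ 0.923   0.4241 -0.5715  1.8107  0.2704  0.985  -1.0324] gap 0.017712072244160142 19.999945163726807 F [ 0.0047 -0.107  -0.3783]
delta tool mm [-0.7088  1.3093 27.8711] turn z 0.001999468838039642
expected tip px [340.422  294.1552] hole for grip pose [339.5447 308.9828]
```

View pics/c6.png

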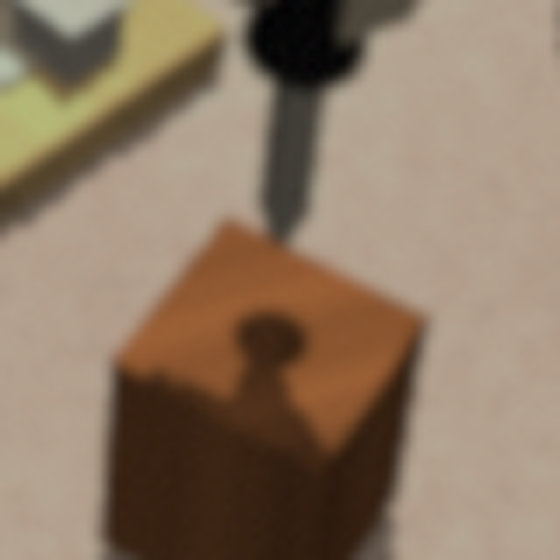

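Tip at (340.3,294.0) as predicted; hole at (338.7,308.3), i.e. about (0.490,-0.280), within 1 mm of the tip's vertical. Inserting in stages.

Request:
arm_command --delta_pos '[[0,1,10],[0,1,22],[0,1,34],[0,1,44],[0,1,50]]' --angular '[[0,0,0],[0,0,0],[0,0,0],[0,0,0],[0,0,0]]'

```text
time: 11.55
position: [0.4895, -0.2808, 0.1289]
tool_rot: [[0.957, 0.292, -0.002], [0.292, -0.957, 0.001], [-0.001, -0.002, -1.0]]
ft_force: [-0.0, 0.1, -0.1]
finger_gap: 0.0175
grasp_force: 20.0
```

Request:
arm_command --delta_pos '[[0,0,0],[0,0,0]]' --angular '[[0,0,0],[0,0,0]]'

```text
time: 11.75
position: [0.4905, -0.2812, 0.1307]
tool_rot: [[0.957, 0.292, 0.0], [0.292, -0.957, 0.0], [0.0, -0.0, -1.0]]
ft_force: [-0.1, 0.4, -0.3]
finger_gap: 0.0178
grasp_force: 20.0
```

Request:
arm_command --delta_pos '[[0,0,12],[0,0,24],[0,0,34],[0,0,40],[0,0,43]]' --angular '[[0,0,0],[0,0,0],[0,0,0],[0,0,0],[0,0,0]]'

```text
time: 12.25
position: [0.4899, -0.2809, 0.087]
tool_rot: [[0.957, 0.292, -0.001], [0.292, -0.957, 0.001], [-0.001, -0.001, -1.0]]
ft_force: [-7.3, 3.4, 22.7]
finger_gap: 0.0177
grasp_force: 20.0
```

Request:
arm_command --delta_pos '[[0,0,0],[0,0,0],[0,0,0]]' --angular '[[0,0,0],[0,0,0],[0,0,0]]'

```text
time: 12.55
position: [0.4906, -0.2814, 0.0879]
tool_rot: [[0.957, 0.292, 0.001], [0.292, -0.957, -0.0], [0.0, 0.0, -1.0]]
ft_force: [-0.3, -0.6, -0.9]
finger_gap: 0.0175
grasp_force: 20.0
```

Request:
arm_command --delta_pos '[[0,0,0],[0,0,0],[0,0,0],[0,0,0],[0,0,0]]' --angular '[[0,0,0],[0,0,0],[0,0,0],[0,0,0],[0,0,0]]' --claw 0.3

```text
time: 13.05
position: [0.4903, -0.2813, 0.0878]
tool_rot: [[0.957, 0.292, 0.0], [0.292, -0.957, -0.0], [0.0, 0.0, -1.0]]
ft_force: [-0.6, -0.1, -0.2]
finger_gap: 0.0531
grasp_force: 0.0
```

Request:
arm_command --delta_pos '[[0,0,0],[0,0,0],[0,0,0],[0,0,0],[0,0,0]]' --angular '[[0,0,0],[0,0,0],[0,0,0],[0,0,0],[0,0,0]]'

```text
time: 13.55
position: [0.4903, -0.2813, 0.0877]
tool_rot: [[0.957, 0.292, 0.0], [0.292, -0.957, -0.0], [0.0, 0.0, -1.0]]
ft_force: [-0.0, 0.2, 0.3]
finger_gap: 0.0642
grasp_force: 0.0
```

Request:
arm_command --delta_pos '[[0,0,-20],[0,0,-50],[0,0,-85],[0,0,-120],[0,0,-130]]' --angular '[[0,0,0],[0,0,0],[0,0,0],[0,0,0],[0,0,0]]'

```text
time: 14.05
position: [0.4926, -0.282, 0.2218]
tool_rot: [[0.956, 0.292, 0.005], [0.292, -0.957, -0.003], [0.004, 0.005, -1.0]]
ft_force: [0.9, -0.1, 1.1]
finger_gap: 0.0646
grasp_force: 0.0
```

```bash
python3 - <<'E'
from h import *
to([.5701,-.052,.2],-2.45)
cv2.imwrite("pics/side6.png",grab_frame("side")); cv2.imwrite("pics/top6.png",grab_frame("top"))
a=cv2.imread("pics/side6.png")[265:365,290:390]; b=cv2.imread("pics/top6.png")[205:265,265:325]
cv2.imwrite("pics/c7.png",np.hstack([cv2.resize(a,(400,400),interpolation=2),cv2.resize(b,(400,400),interpolation=2)]))
E
```

```text
t 14.05 pos [ 0.4926 -0.282   0.2218] yaw 0.2960141178127446 tilt [ 0.0055 -0.0034 -1.    ] q [ 0.9423  0.3795 -0.5896  1.7691  0.2399  1.0583 -1.0064] gap 0.06460209113655223 0.0 F [ 0.9026 -0.1114  1.0737]
delta tool mm [ 141.1632 -197.5124   21.4601] turn z 2.7460141178127446
```

View pics/c7.png

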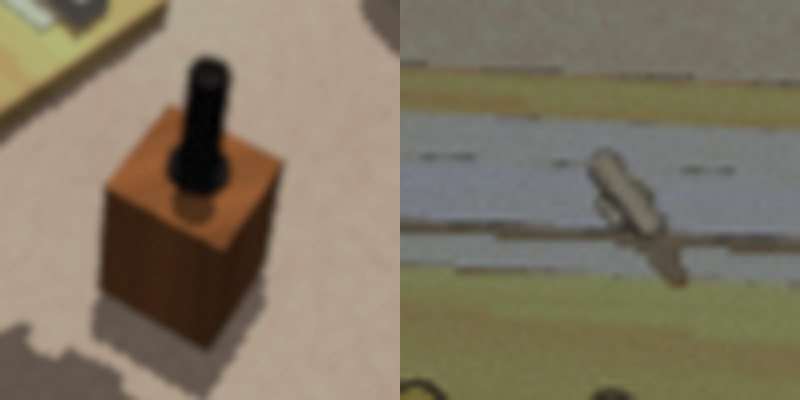

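The wand is home in the stand, upright at px (340,290). The wing is at top px (299.2,234), with its length at about 0.6 rad in the world. I'll use the half-turned grasp (tool x at wing - π) so joint 7 stays in range.

Request:
arm_command --delta_pos '[[28,-39,0],[56,-79,0],[85,-118,0],[113,-158,0],[141,-197,0]]' --angular '[[0,0,0.14],[0,0,0.28],[0,0,0.42],[0,0,0.56],[0,0,0.7]]'

```text
time: 14.65
position: [0.5657, -0.0537, 0.2156]
tool_rot: [[0.92, -0.391, -0.003], [-0.391, -0.92, 0.0], [-0.003, 0.001, -1.0]]
ft_force: [0.7, 0.4, 0.8]
finger_gap: 0.0649
grasp_force: 0.0
```

Request:
arm_command --delta_pos '[[0,0,0],[0,0,0],[0,0,0],[0,0,0],[0,0,0]]' --angular '[[0,0,0.14],[0,0,0.28],[0,0,0.42],[0,0,0.56],[0,0,0.7]]'

```text
time: 15.15
position: [0.5637, -0.0563, 0.2122]
tool_rot: [[0.513, -0.858, -0.012], [-0.858, -0.513, 0.0], [-0.006, 0.01, -1.0]]
ft_force: [-0.1, -0.2, -1.0]
finger_gap: 0.0643
grasp_force: 0.0
```

Request:
arm_command --delta_pos '[[0,0,0],[0,0,0],[0,0,0],[0,0,0],[0,0,0]]' --angular '[[0,0,0.14],[0,0,0.28],[0,0,0.42],[0,0,0.56],[0,0,0.7]]'

```text
time: 15.65
position: [0.5619, -0.0565, 0.2108]
tool_rot: [[0.07, -0.997, -0.029], [-0.998, -0.07, 0.004], [-0.006, 0.029, -1.0]]
ft_force: [-0.4, -1.3, -3.0]
finger_gap: 0.0642
grasp_force: 0.0
```

Request:
arm_command --delta_pos '[[0,0,0],[0,0,0],[0,0,0],[0,0,0],[0,0,0]]' --angular '[[0,0,0.14],[0,0,0.28],[0,0,0.42],[0,0,0.56],[0,0,0.7]]'

```text
time: 16.15
position: [0.5415, -0.0994, 0.1663]
tool_rot: [[-0.49, -0.872, -0.004], [-0.87, 0.489, 0.055], [-0.046, 0.031, -0.998]]
ft_force: [-0.3, -1.1, 0.7]
finger_gap: 0.0643
grasp_force: 0.0
```

```bash
python3 - <<'E'
from h import *
print("wing top",atz("top",(299.2,233.95),.085),atz("top",(299.2,233.95),.075))
to([.5705,-.052,.052],.61-np.pi)
E
```

```text
wing top [ 0.5704 -0.0529  0.085 ] [ 0.5708 -0.0532  0.075 ]
t 16.15 pos [ 0.5415 -0.0994  0.1663] yaw -2.083832528680139 tilt [-0.0042  0.0551 -0.9985] q [-0.7647  1.0565  1.5605  1.8868 -1.1029  1.4593 -2.5722] gap 0.06430763773218681 0.0 F [-0.2869 -1.1335  0.6986]
delta tool mm [-50.2312  -5.552  116.5801] turn z 0.44776012490965433
```

Joint 7 reached its end, so my sign for it was wrong. I'll unwind; the direct grasp (yaw about +0.6) is the one that stays in range.

Request:
arm_command --delta_pos '[[0,0,-5],[0,0,-10],[0,0,-15]]' --angular '[[0,0,-0.1],[0,0,-0.2],[0,0,-0.3]]'

```text
time: 16.45
position: [0.5421, -0.1011, 0.1847]
tool_rot: [[-0.208, -0.978, 0.0], [-0.977, 0.207, 0.057], [-0.056, 0.011, -0.998]]
ft_force: [0.1, -0.2, 0.2]
finger_gap: 0.0644
grasp_force: 0.0
```

```bash
python3 - <<'E'
from h import *
to([.5705,-.0525,.2],.0)
E
```

```text
t 16.45 pos [ 0.5421 -0.1011  0.1847] yaw -1.7802221894930172 tilt [ 0.0005  0.057  -0.9984] q [-0.7685  0.9882  1.5454  1.8728 -1.0439  1.435  -2.3023] gap 0.06439216787343416 0.0 F [ 0.0533 -0.1906  0.1741]
delta tool mm [-54.2349 -17.5684 -12.4436] turn z -1.7802221894930172
```

Request:
arm_command --delta_pos '[[-10,-4,-8],[-20,-8,-15],[-30,-12,-20],[-42,-15,-25],[-54,-18,-25]]' --angular '[[0,0,-0.14],[0,0,-0.28],[0,0,-0.42],[0,0,-0.56],[0,0,-0.7]]'

```text
time: 16.95
position: [0.5718, -0.0532, 0.2136]
tool_rot: [[0.474, -0.881, 0.002], [-0.879, -0.473, 0.057], [-0.049, -0.029, -0.998]]
ft_force: [0.6, 0.5, -0.3]
finger_gap: 0.0642
grasp_force: 0.0
```

```bash
cat >> h.py <<'E'
from scipy.spatial.transform import Rotation as Ro
def go(X,yaw):
    R=to(X,yaw); c,s=np.cos(yaw),np.sin(yaw)
    Rt=np.array([[c,s,0],[s,-c,0],[0,0,-1.]]); print("rotvec",Ro.from_matrix(R.T@Rt).as_rotvec())
E
python3 - <<'E'
from h import *
go([.5705,-.0525,.22],.0)
E
```

```text
t 16.95 pos [ 0.5718 -0.0532  0.2136] yaw -1.076780409769996 tilt [ 0.0024  0.0572 -0.9984] q [-0.8332  0.8718  1.4673  1.7964 -0.9362  1.3893 -1.7932] gap 0.06416124272173293 0.0 F [ 0.5588  0.506  -0.2901]
delta tool mm [-1.5132  0.6473 -6.3889] turn z -1.076780409769996
rotvec [-0.0529  0.0287 -1.0772]
```

Request:
arm_command --delta_pos '[[0,0,0],[0,0,0],[-1,0,0],[-1,0,-3],[-1,0,-6]]' --angular '[[-0.007,0.004,-0.14],[-0.014,0.007,-0.28],[-0.02,0.011,-0.42],[-0.027,0.015,-0.56],[-0.034,0.019,-0.7]]'

```text
time: 17.45
position: [0.5707, -0.0526, 0.2188]
tool_rot: [[0.93, -0.368, -0.007], [-0.368, -0.93, 0.02], [-0.014, -0.016, -1.0]]
ft_force: [-0.4, 0.4, 0.2]
finger_gap: 0.0642
grasp_force: 0.0
```

```bash
python3 - <<'E'
from h import *
go([.5705,-.0525,.22],.3)
E
```

```text
t 17.45 pos [ 0.5707 -0.0526  0.2188] yaw -0.3765736120373268 tilt [-0.0074  0.0199 -0.9998] q [-0.8406  0.7609  1.3656  1.7883 -0.7943  1.2918 -1.2094] gap 0.06417404058014306 0.0 F [-0.4091  0.4101  0.1561]
delta tool mm [-0.2582 -0.0759 -1.1793] turn z -0.6765736120373268
rotvec [-0.02    0.0083 -0.6767]
```

Request:
arm_command --delta_pos '[[0,0,0],[0,0,0],[0,0,0],[0,0,0],[0,0,0]]' --angular '[[-0.004,0.002,-0.135],[-0.008,0.003,-0.27],[-0.012,0.005,-0.405],[-0.016,0.006,-0.54],[-0.02,0.008,-0.676]]'

```text
time: 17.95
position: [0.5707, -0.0527, 0.2188]
tool_rot: [[0.956, 0.295, -0.0], [0.295, -0.956, 0.0], [-0.0, -0.0, -1.0]]
ft_force: [-0.0, 0.4, -0.6]
finger_gap: 0.0642
grasp_force: 0.0
```

Request:
arm_command --delta_pos '[[0,0,0],[0,0,0],[0,0,0],[0,0,0],[0,0,0]]' --angular '[[0,0,-0.1],[0,0,-0.2],[0,0,-0.31],[0,0,-0.31],[0,0,-0.31]]'

```text
time: 18.45
position: [0.5712, -0.0524, 0.2194]
tool_rot: [[0.825, 0.566, 0.001], [0.566, -0.825, 0.002], [0.002, -0.001, -1.0]]
ft_force: [0.4, 0.9, -0.3]
finger_gap: 0.0644
grasp_force: 0.0
```

```bash
python3 - <<'E'
from h import *
go([.5705,-.0525,.052],.61)
cv2.imwrite("pics/side7.png",grab_frame("side")); cv2.imwrite("pics/top7.png",grab_frame("top"))
a=cv2.imread("pics/side7.png")[110:350,130:410]; b=cv2.imread("pics/top7.png")[100:340,240:480]
cv2.imwrite("pics/c8.png",np.hstack([cv2.resize(a,(420,360),interpolation=2),cv2.resize(b,(360,360),interpolation=2)]))
E
```

```text
t 18.45 pos [ 0.5712 -0.0524  0.2194] yaw 0.6012481633839619 tilt [ 0.0007  0.0017 -1.    ] q [-0.7859  0.5965  1.1659  1.7939 -0.6001  1.1608 -0.3966] gap 0.06439048349127484 0.0 F [ 0.3845  0.8503 -0.2813]
delta tool mm [ -0.875   -0.1489 167.4117] turn z -0.008751836616038067
rotvec [-0.001  -0.0016 -0.0088]
```

View pics/c8.png

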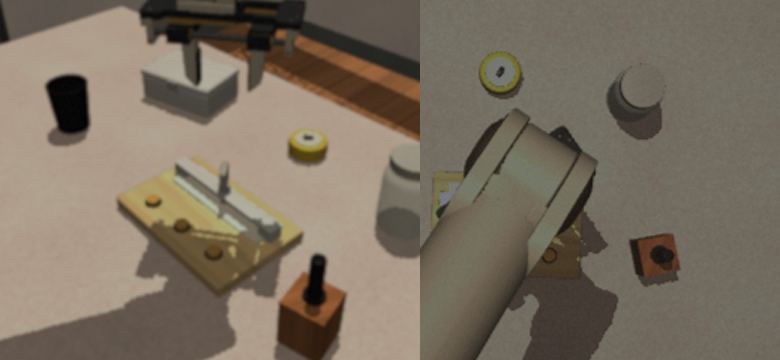

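Nothing has been disturbed: cup, timer, jar, tin and wand are all in place, and the open fingers stand over the wing at side px (278,230). Descending.

Request:
arm_command --delta_pos '[[-1,0,40],[-1,0,80],[-1,0,115],[-1,0,140],[-1,0,150]]' --angular '[[0,0,0],[0,0,0],[0,0,0],[0,0,0],[0,0,0]]'

```text
time: 19.05
position: [0.5695, -0.0524, 0.0676]
tool_rot: [[0.823, 0.567, -0.002], [0.567, -0.823, 0.002], [-0.001, -0.003, -1.0]]
ft_force: [-0.2, 0.2, -0.7]
finger_gap: 0.0639
grasp_force: 0.0
```

Request:
arm_command --delta_pos '[[0,0,8],[0,0,16],[0,0,16],[0,0,16]]' --angular '[[0,0,0],[0,0,0],[0,0,0],[0,0,0]]'

```text
time: 19.45
position: [0.5722, -0.0526, 0.0552]
tool_rot: [[0.823, 0.568, 0.004], [0.568, -0.823, 0.002], [0.004, 0.0, -1.0]]
ft_force: [-0.3, 0.5, 0.5]
finger_gap: 0.0641
grasp_force: 0.0
```

Request:
arm_command --delta_pos '[[0,0,0],[0,0,0],[0,0,0],[0,0,0],[0,0,0]]' --angular '[[0,0,0],[0,0,0],[0,0,0],[0,0,0],[0,0,0]]' --claw 1 --force 15

```text
time: 19.95
position: [0.5716, -0.0524, 0.0545]
tool_rot: [[0.823, 0.569, 0.003], [0.569, -0.823, 0.002], [0.004, -0.001, -1.0]]
ft_force: [-0.0, -0.2, 0.1]
finger_gap: 0.0288
grasp_force: 0.0
```

Request:
arm_command --delta_pos '[[0,0,0],[0,0,0],[0,0,0],[0,0,0],[0,0,0]]' --angular '[[0,0,0],[0,0,0],[0,0,0],[0,0,0],[0,0,0]]'

```text
time: 20.45
position: [0.5712, -0.0509, 0.0551]
tool_rot: [[0.822, 0.569, 0.001], [0.569, -0.822, 0.005], [0.004, -0.003, -1.0]]
ft_force: [-4.5, 3.8, 10.0]
finger_gap: 0.0099
grasp_force: 22.2
```

```bash
python3 - <<'E'
from h import *
go([.5705,-.0525,.052],-.045); print(get_obs()["ft_torque"])
E
```

```text
t 20.45 pos [ 0.5712 -0.0509  0.0551] yaw 0.6057178120428688 tilt [ 0.0015  0.0053 -1.    ] q [-0.6368  0.7825  0.9422  1.9015 -0.8226  0.9014 -0.2401] gap 0.009877974186207963 22.189605531748384 F [-4.466   3.7597  9.9611]
delta tool mm [-1.4846  0.8838  3.0674] turn z 0.6507178120428688
rotvec [-0.0047 -0.0029  0.6507]
[0.7955 0.8238 0.0396]
```

Request:
arm_command --delta_pos '[[0,-1,0],[0,-1,0],[0,-1,0],[0,-1,0],[0,-1,0]]' --angular '[[0,0,0.1],[0,0,0.2],[0,0,0.3],[0,0,0.4],[0,0,0.5]]'

```text
time: 20.95
position: [0.5712, -0.0511, 0.0551]
tool_rot: [[0.995, 0.101, 0.003], [0.101, -0.995, 0.004], [0.003, -0.003, -1.0]]
ft_force: [-2.5, 2.3, 6.8]
finger_gap: 0.01
grasp_force: 22.2
```

Request:
arm_command --delta_pos '[[0,0,0],[0,0,0],[0,0,0],[0,0,0]]' --angular '[[0,0,0.05],[0,0,0.1],[0,0,0.1],[0,0,0.1]]'

```text
time: 21.35
position: [0.5712, -0.0511, 0.0551]
tool_rot: [[1.0, 0.005, 0.003], [0.005, -1.0, 0.003], [0.003, -0.003, -1.0]]
ft_force: [-2.7, 3.0, 7.4]
finger_gap: 0.01
grasp_force: 22.0
```

```bash
python3 - <<'E'
from h import *
go([.5705,-.0505,.055],-.045); print(get_obs()["ft_torque"])
E
```

```text
t 21.35 pos [ 0.5712 -0.0511  0.0551] yaw 0.005029878885102715 tilt [ 0.0028  0.0035 -1.    ] q [-0.7043  0.8621  1.0631  1.9045 -0.9361  0.9747 -0.7571] gap 0.010040685588686723 22.035509606357664 F [-2.6808  3.0045  7.4295]
delta tool mm [-0.725 -0.608  0.131] turn z 0.05002987888510271
rotvec [-0.0035 -0.0027  0.05  ]
[ 0.4643  0.4926 -0.0068]
```

Not seated yet, with no torque build-up, so I'll advance in small steps.

Request:
arm_command --delta_pos '[[0,0,0],[0,0,0],[0,0,0],[0,0,0]]' --angular '[[0,0,0.03],[0,0,0.06],[0,0,0.06],[0,0,0.06]]'

```text
time: 21.75
position: [0.5712, -0.0511, 0.0551]
tool_rot: [[0.999, -0.055, 0.003], [-0.055, -0.999, 0.004], [0.003, -0.004, -1.0]]
ft_force: [-2.3, 3.4, 7.8]
finger_gap: 0.0099
grasp_force: 22.0
```

```bash
python3 - <<'E'
from h import *
go([.5705,-.0505,.055],-.045); print(get_obs()["ft_torque"])
E
```

```text
t 21.75 pos [ 0.5712 -0.0511  0.0551] yaw -0.05463962986264449 tilt [ 0.0027  0.0035 -1.    ] q [-0.7099  0.8703  1.0741  1.9047 -0.9465  0.9826 -0.8093] gap 0.009872773656000281 22.01281562447548 F [-2.2955  3.3715  7.7946]
delta tool mm [-0.7477 -0.5456  0.1404] turn z -0.009639629862644494
rotvec [-0.0037 -0.0026 -0.0096]
[0.4024 0.5253 0.0712]
```

Request:
arm_command --delta_pos '[[0,0,0],[0,0,0],[0,0,0],[0,0,0]]' --angular '[[0,0,0.03],[0,0,0.06],[0,0,0.06],[0,0,0.06]]'

```text
time: 22.15
position: [0.5713, -0.0511, 0.0552]
tool_rot: [[0.994, -0.113, 0.003], [-0.113, -0.994, 0.003], [0.002, -0.004, -1.0]]
ft_force: [-3.5, 1.7, 7.5]
finger_gap: 0.0107
grasp_force: 26.7
```

```bash
python3 - <<'E'
from h import *
go([.5705,-.0505,.055],-.045); print(get_obs()["ft_torque"])
E
```

```text
t 22.15 pos [ 0.5713 -0.0511  0.0552] yaw -0.11349931618977857 tilt [ 0.0027  0.0032 -1.    ] q [-0.7153  0.8786  1.0849  1.9046 -0.9565  0.9905 -0.8613] gap 0.010661358501647067 26.656239658817935 F [-3.4738  1.7499  7.4976]
delta tool mm [-0.86   -0.5203  0.1745] turn z -0.06849931618977857
rotvec [-0.0034 -0.0024 -0.0685]
[0.4061 0.4727 0.5122]
```

Torque jumped to 0.5 N m and the pads were prised 0.7 mm, so the screw is seated at yaw about -0.05. Now I'll back it off to yaw 1.52.

Request:
arm_command --delta_pos '[[0,0,0],[0,0,0],[0,0,0],[0,0,0],[0,0,0]]' --angular '[[0,0,-0.11],[0,0,-0.22],[0,0,-0.33],[0,0,-0.44],[0,0,-0.55]]'

```text
time: 22.65
position: [0.5712, -0.051, 0.0551]
tool_rot: [[0.905, 0.426, 0.003], [0.426, -0.905, 0.004], [0.004, -0.002, -1.0]]
ft_force: [-2.1, 2.2, 6.5]
finger_gap: 0.0099
grasp_force: 21.2
```

Request:
arm_command --delta_pos '[[0,0,0],[0,0,0],[0,0,0],[0,0,0],[0,0,0]]' --angular '[[0,0,-0.11],[0,0,-0.22],[0,0,-0.33],[0,0,-0.44],[0,0,-0.55]]'

```text
time: 23.15
position: [0.5712, -0.0508, 0.0552]
tool_rot: [[0.549, 0.836, 0.003], [0.836, -0.549, 0.004], [0.005, -0.0, -1.0]]
ft_force: [-2.3, 2.4, 7.5]
finger_gap: 0.0095
grasp_force: 21.2
```

```bash
python3 - <<'E'
from h import *
go([.5712,-.0511,.055],1.52); print(get_obs()["ft_torque"])
E
```

```text
t 23.15 pos [ 0.5712 -0.0508  0.0552] yaw 0.9895773874207614 tilt [ 0.0027  0.0041 -1.    ] q [-0.5896  0.7373  0.8621  1.9015 -0.7472  0.858   0.0848] gap 0.00950958063799689 21.16254922002554 F [-2.2654  2.4472  7.482 ]
delta tool mm [-0.2411  0.2118  0.1489] turn z -0.5304226125792386
rotvec [ 0.0013 -0.0048 -0.5304]
[ 0.5656  0.5815 -0.0622]
```

Request:
arm_command --delta_pos '[[0,0,0],[0,0,0],[0,0,0],[0,0,0],[0,0,0]]' --angular '[[0,0,-0.12],[0,0,-0.24],[0,0,-0.36],[0,0,-0.47],[0,0,-0.53]]'

```text
time: 23.65
position: [0.571, -0.0508, 0.0551]
tool_rot: [[0.052, 0.999, 0.002], [0.999, -0.052, 0.004], [0.004, 0.002, -1.0]]
ft_force: [-2.8, 2.7, 8.3]
finger_gap: 0.01
grasp_force: 21.0
```

Request:
arm_command --delta_pos '[[0,0,0],[0,0,0],[0,0,0],[0,0,0],[0,0,0]]' --angular '[[0,0,0],[0,0,0],[0,0,0],[0,0,0],[0,0,0]]'

```text
time: 24.15
position: [0.571, -0.0508, 0.0551]
tool_rot: [[0.056, 0.998, 0.002], [0.998, -0.056, 0.004], [0.004, 0.002, -1.0]]
ft_force: [-3.1, 1.7, 7.9]
finger_gap: 0.0101
grasp_force: 21.0
```

```bash
python3 - <<'E'
from h import *
go([.5712,-.0511,.055],1.52); print(get_obs()["ft_torque"])
cv2.imwrite("pics/side8.png",grab_frame("side"))
a=cv2.imread("pics/side8.png")[130:370,130:430]
cv2.imwrite("pics/c9.png",cv2.resize(a,(750,600),interpolation=2))
E
```

```text
t 24.15 pos [ 0.571  -0.0508  0.0551] yaw 1.5152137475974001 tilt [ 0.0023  0.0042 -1.    ] q [-0.511   0.6823  0.7412  1.8993 -0.636   0.8087  0.5217] gap 0.01009432354443097 20.98903303965926 F [-3.0687  1.7391  7.8501]
delta tool mm [-0.337   0.2454  0.1368] turn z -0.004786252402599889
rotvec [ 0.0021 -0.0043 -0.0048]
[0.5461 0.6408 0.0361]
```

View pics/c9.png

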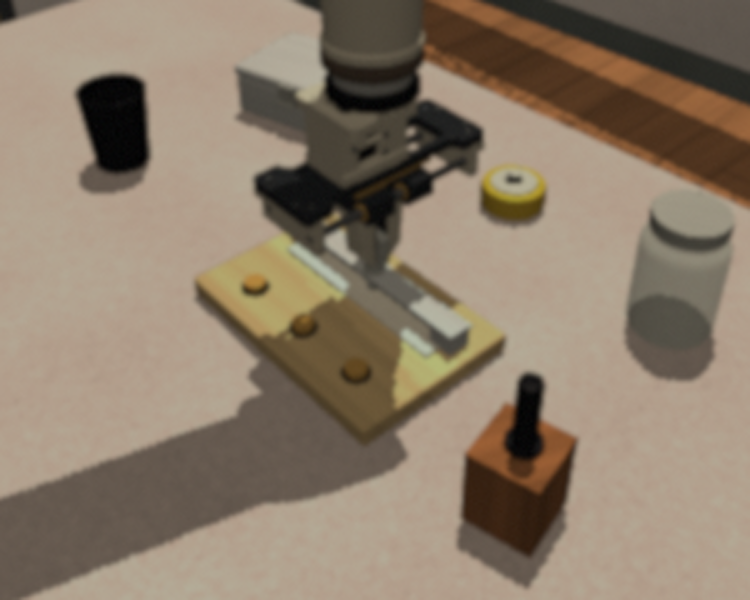

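The picture shows the gripper closed on the wing at px (280,240), now along the bar. The wand is upright in its stand (342,300), and the cup, tin, timer and jar are in place. Handing in.

```bash
python3 -c "
from bench import r
print(r.job_done())"
```

```text
the job is handed in; nothing more can be done
None
```

I pressed all three studs in order from the stand side, put the wand back home, seated the thumbscrew and backed it off about 1.57 rad still gripped, then handed the job in; no verdict came back, and one wrong-way turn on the way drove joints 3 and 7 to their range ends (1.5605 and -2.572 rad, at most 0.002 past the stated limits), which could count as a range fault.

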